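# Repack the line's inspection kit

### The arm

A 7-joint arm with a two-finger parallel gripper is mounted at the origin on the work surface. World frame = base frame: x ahead of the robot, y to its left, z up, the work surface at z = 0. Lengths are in m, angles in rad, forces in N, time in s.
With the tool pointing down it reaches from about 0.4 to 0.9 m from the base axis. Payload 5.6 kg.
Tool frame: the origin (TCP) lies midway between the tips of the shut fingers; the grasp point (between the pads) lies 19 mm behind it; y points along the fingers, z is the direction in which the jaws open and shut, and the axes are right-handed (so a half turn about y gives the same grasp; the last joint's range is limited). The gripper opens to 92 mm and grips with 3 to 60 N. Pads are 20 mm wide; open, the fingers measure 128 mm over their backs; the gripper's body (75 mm by 189 mm) begins 69 mm behind the grasp point.
Start: joints at [1.124, 0.468, -0.012, 1.603, 0.006, 1.071, -0.056], TCP at [0.255, -0.598, 0.215] pointing down, gripper open.
Joint ranges: [-2.53, 2.53], [-0.31, 2.02], [-1.57, 1.55], [0.28, 2.44], [-1.29, 4.43], [0.15, 1.84], [-2.92, 2.92]. Speed limits (rad/s): [2.57, 2.57, 3.14, 3.14, 3.14, 3.14, 3.14].

### API

Orientations are given as a 3x3 rotation matrix whose columns are the frame's x, y, z axes.
In Python, from station import env, effector, solver, viewer, workorder, search_frame, tip_of gives the robot as it stands. Calls block until the motion is done:
- env.reach(position, orientation): joint-space move of the TCP to a pose.
- env.movel(position, frame=None, rate=0.15): straight line of the TCP; frame=None keeps the orientation; rate is the mean speed in m/s.
- env.goto_joints(angles): joint-space move.
- effector.release() and effector.grasp(squeeze=None): open the fingers fully, or close them until they stop; squeeze is the grip in N (None keeps the last).
- env.pause(seconds).
- solver.inverse_kinematics(position, orientation): joint angles nearest the present ones, or None.
- env.sense(): the state.
- viewer.read_camera(name): name is "scene" or "top"; returns (picture, depth): 400x640x3 uint8, red, green, blue; 400x640 float32, m along the optical axis (not along the pixel's ray), 0 where there is no reading.
- viewer.camera_info(name): a dict with "intrinsics" (3x3 intrinsics, pixels), "dist_coeffs" ([k1, k2, p1, p2, k3] as OpenCV has them; the pictures are not rectified), "eye" and "rotation" of the camera in the world. Camera axes: x right, y up, looking along -z (the intrinsics and any distortion apply to the point x, -y, -z); pixel columns grow to the right and rows downward; lengths in m; the calibration is good to about 2 mm. A picture is of the moment at which its call begins. camera_info takes no time and is no camera call.
A pose or a line that the arm cannot do raises env.PlanningError and nothing moves.
- workorder.finish_job(): hands the job in, once; it reports no verdict.
Trained networks look in the newest picture that a camera, given by its name, has taken for a name from the list of things; names that differ only in an ending like _2 or _b are one class to them, and where a whole thing is asked for, a point or a joint stands for the part that bears it (a point fixed in the world has none). Each returns a list of dicts, best first, with "score" (0 to 1); they miss things now and then, are a little off and sometimes report something else, mostly with a low value. They report only what shows in the picture. A call takes as long as a camera call. They do not tell look-alikes from the thing itself.
- search_frame(camera, name): "at" ([x, y, z] in m, in world coordinates, good to about 4 mm: the middle of the surface that is visible of it).
- tip_of(camera, name): "at" ([x, y, z] in m, in world coordinates, good to about 4 mm: a listed point, or the origin of a listed thing).
The state is a dict: "t": time; "joint_positions": joint angles; "joint_velocities": joint speeds; "tau": joint torques, N m; "ee_pos": TCP position; "tcp_rot": TCP orientation; "wrist_force": force on the tool from outside, world axes, zero at the start; "moment": the same for the moment, N m; "gripper_width": finger opening in m.
Only numpy, scipy, OpenCV 4.12 (cv2) and the standard library are available. Lean on these libraries where they do the work, as an engineer would, in place of code of your own. Each camera call takes 0.05 s, during which the arm holds its last target.

### The job

Repack the inspection kit: take the transit cap off the spindle and leave it in the small open bin on the right, then thread the three collars down the spindle post fully home, largest first and smallest on top, and press each gauge, bracket and housing that is on the bench fully down into its matching foam cutout, in any order. Leave the tools, tape and small modules where they lie.

Things in the scene. Friction and masses are not known exactly. Their poses are not given: they have to be found in the camera images.
- bracket_mid (a point): L-shaped aluminium bracket, two bars 20 mm wide: the long bar runs 66 mm along its x, from x=-41 to x=+25 (y -10..+10); the short bar lies over x=-41..-21 and reaches to y=+44. 32 mm thick, bottom edges chamfered 2 mm; flat on the bench, z up. This point is half-way up, where to grip: across its y, by the top 10 mm. About 55 to 180 g. May be absent.
- tee_mid (a point): T-shaped steel depth gauge: cross bar 18 mm wide (x=-36..-18) and 64 mm long (y -32..+32); stem 18 mm wide (y -9..+9) from there to x=+26. 32 mm thick, bottom edges chamfered 2 mm; flat on the bench, z up. This point is half-way up, where to grip: across its y, by the top 10 mm. About 55 to 180 g. May be absent.
- housing_mid (a point): black plastic oval (racetrack) housing, 68 mm long along its x, 34 mm wide along y, ends full round; the same after a half turn. 32 mm thick, bottom edges chamfered 2 mm; flat on the bench, z up. This point is half-way up, where to grip: across its y, by the top 10 mm. About 55 to 180 g. May be absent.
- dial_mid (a point): dark round dial gauge, body 46 mm diameter centred on this point, white face up, with a 14 mm wide stem that reaches to x=+50. 32 mm thick, bottom edges chamfered 2 mm; flat on the bench, z up. This point is half-way up, where to grip: across its y, by the top 10 mm. About 55 to 180 g. May be absent.
- bracket_slot (a point): The L-shaped cutout in the foam insert, level with the foam's top face. When home, a part's gripping point is straight below this point, its mid-height 4 mm lower than it and its x, y axes along those given here. The part stands 24 mm proud when just put in, 12 mm proud when fully pressed.
- tee_slot (a point): The T-shaped cutout in the foam insert, level with the foam's top face. When home, a part's gripping point is straight below this point, its mid-height 4 mm lower than it and its x, y axes along those given here. The part stands 24 mm proud when just put in, 12 mm proud when fully pressed.
- housing_slot (a point): The oval cutout in the foam insert, level with the foam's top face. When home, a part's gripping point is straight below this point, its mid-height 4 mm lower than it and its x, y axes along those given here. The part stands 24 mm proud when just put in, 12 mm proud when fully pressed.
- dial_slot (a point): The keyhole-shaped (disc and stem) cutout in the foam insert, level with the foam's top face. When home, a part's gripping point is straight below this point, its mid-height 4 mm lower than it and its x, y axes along those given here. The part stands 24 mm proud when just put in, 12 mm proud when fully pressed.
- foam: Fixed charcoal foam insert in a black tray, 203 mm square, 32 mm high; origin under its centre. Cutouts are 2 mm wider than their parts all round. In each a blue bed begins 8 to 9 mm below the top: a part put in rests there and must be pressed with 9 to 12 N until the bed stops, 20 mm below the top. Beds stay where pressed.
- cap_mid (a point): Plain grey plastic transit cap, 34 mm diameter, 28 mm tall, 30 g, blind bore 20 mm diameter and 20 mm deep from below, sitting loosely on top of the spindle post. This point is its centre, half-way up; z up.
- spindle_seat (a point): Fixed spindle: this point is on the post's axis at the top face of its round base (76 mm diameter, 10 mm high). The post is 15 mm diameter, rises 52 mm above this face, its top 8 mm tapered to 7 mm diameter. z up.
- collar_large_mid (a point): The large of three plain aluminium collars: ring 64 mm outside diameter, 21 mm bore, 14 mm high, lying flat on the bench. Goes on first, on the base (its centre then 7 mm above the seat). This point is its centre, half-way up.
- collar_medium_mid (a point): The medium of three plain aluminium collars: ring 52 mm outside diameter, 21 mm bore, 14 mm high, lying flat on the bench. Goes on second (21 mm above the seat). This point is its centre, half-way up.
- collar_small_mid (a point): The small of three plain aluminium collars: ring 40 mm outside diameter, 21 mm bore, 14 mm high, lying flat on the bench. Goes on last (35 mm above the seat). This point is its centre, half-way up.
- scrap_bin: Small open bin, 100 mm square outside, 4 mm walls, 40 mm high, standing fixed on the bench at the robot's right. Origin at the centre of its underside; inner floor 4 mm up.
- driver: Bystander: screwdriver, 170 mm, loose, on the bench; origin under its middle. Leave it alone.
- tape_roll: Bystander: roll of paper tape, 72 mm diameter, 19 mm high, loose, on the bench; origin under its middle. Leave it alone.
- tweezers: Bystander: steel tweezers, 130 mm, loose, on the bench; origin under its middle. Leave it alone.
- module_a: Bystander: small black oval module, 38 x 22 x 16 mm, loose, on the bench; origin under its middle. Leave it alone.
- module_b: Bystander: small black oval module, 38 x 22 x 16 mm, loose, on the bench; origin under its middle. Leave it alone.
- module_c: Bystander: small black oval module, 38 x 22 x 16 mm, loose, on the bench; origin under its middle. Leave it alone.
Not all that is in view belongs to the job. Leave any blue or brown look-alike of the part that bears tee_mid alone.

How it is judged:
On the way, in this order (a step that is already met when the one before it is completed fails the run):
1. the transit cap lies in the bin (x of cap_mid in the frame of scrap_bin between -0.047 and 0.047 m and y of cap_mid in the frame of scrap_bin between -0.047 and 0.047 m and height (world z) of cap_mid below 0.04 m), for 0.2 s.
2. the large collar is home on the spindle (horizontal distance between collar_large_mid and spindle_seat below 0.006 m and z of collar_large_mid in the frame of spindle_seat between 0.004 and 0.01 m and angle between collar_large_mid's own z axis and vertical below 0.12 rad), for 0.2 s.
3. the medium collar is home on the spindle (horizontal distance between collar_medium_mid and spindle_seat below 0.006 m and z of collar_medium_mid in the frame of spindle_seat between 0.018 and 0.024 m and angle between collar_medium_mid's own z axis and vertical below 0.12 rad), for 0.2 s.
4. the small collar is home on the spindle (horizontal distance between collar_small_mid and spindle_seat below 0.006 m and z of collar_small_mid in the frame of spindle_seat between 0.032 and 0.038 m and angle between collar_small_mid's own z axis and vertical below 0.12 rad), for 0.2 s.
At the end, for the whole second after the job is handed in: Cap in the bin; collars large, medium, small up the post, each within 3 mm of its height, 6 mm of the axis, 0.12 rad of level; every part present within 6 mm and 0.13 rad of its cutout, level within 0.1 rad, within 3 mm of full depth; all at rest (all of step 1 and all of step 2 and all of step 3 and all of step 4 and horizontal distance between bracket_mid and bracket_slot below 0.006 m and z of bracket_mid in the frame of bracket_slot below -0.001 m and angle between the x axis of bracket_mid and the x axis of bracket_slot, either way round below 0.13 rad and angle between each of bracket_mid, tee_mid, housing_mid, dial_mid's own z axis and vertical below 0.1 rad and horizontal distance between tee_mid and tee_slot below 0.006 m and z of tee_mid in the frame of tee_slot below -0.001 m and angle between the x axis of tee_mid and the x axis of tee_slot, either way round below 0.13 rad and horizontal distance between housing_mid and housing_slot below 0.006 m and z of housing_mid in the frame of housing_slot below -0.001 m and angle between the x axis of housing_mid and the x axis of housing_slot, either way round below 0.13 rad and horizontal distance between dial_mid and dial_slot below 0.006 m and z of dial_mid in the frame of dial_slot below -0.001 m and angle between the x axis of dial_mid and the x axis of dial_slot, either way round below 0.13 rad and linear speed of each of cap, collar_large, collar_medium, collar_small, bracket, tee, housing, dial below 0.02 m/s); the robot touches nothing.
It fails at once if a tool, the tape or a small module is displaced by more than 3 cm (distance of any of driver, tape_roll, tweezers, module_a, module_b, module_c from where it was at the start of the episode above 0.03 m).
Of bracket, tee, housing, dial only 2 to 4 are there at a start; the rules pass over those that are not, and their reading is None.
At some moment in a run one of bracket, tee, housing, dial, collar_large, collar_medium, collar_small may be knocked a few centimetres aside while the robot is not near it.
Once in a run the grip may slacken for a moment while it holds something.
It also fails if it takes over 210 s, if anything falls off the work surface, if the arm or the gripper's body presses on something with over 40 N, if the wrist force passes 120 N, or if a joint passes its speed limit or range.

## Working session

There is one attempt and no reset: what is moved stays moved. The work goes in short steps, each a Python script; the robot and the scene stay as the last script left them, time stands still between calls to the robot, and variables do not carry over. Pictures are saved under pics/ and viewed, and the job is handed in when it is done.

```bash
ls; mkdir -p pics; python3 - <<'E'
from station import env, effector, solver, viewer
import cv2,numpy as np
s=env.sense(); print(s['t'],s['ee_pos'],s['tcp_rot'],s['gripper_width'])
for n in ("scene","top"):
    im,d=viewer.read_camera(n); cv2.imwrite(f"pics/{n}0.png",im[:,:,::-1]); print(viewer.camera_info(n))
E
```

```text
pics
0.0 [ 0.25507847 -0.59723805  0.2136469 ] [[-9.19619631e-01 -8.27373694e-04  3.92809177e-01]
 [-3.92810018e-01  1.54399596e-03 -9.19618348e-01]
 [ 1.54372246e-04 -9.99998466e-01 -1.74488968e-03]] 0.09192777522848564
{'intrinsics': array([[461.38588013,   0.        , 309.08862537],
       [  0.        , 461.38588013, 192.9205228 ],
       [  0.        ,   0.        ,   1.        ]]), 'dist_coeffs': array([-0.0578387,  0.       ,  0.       ,  0.       ,  0.       ]), 'eye': array([ 1.16019294, -0.67397855,  0.91846236]), 'rotation': array([[ 0.75866065, -0.44779821,  0.47319212],
       [ 0.65148373,  0.52338233, -0.54921752],
       [-0.00172177,  0.72494669,  0.68880283]])}
{'intrinsics': array([[484.0365989 ,   0.        , 320.94122808],
       [  0.        , 484.0365989 , 203.96623906],
       [  0.        ,   0.        ,   1.        ]]), 'dist_coeffs': array([0.05095977, 0.        , 0.        , 0.        , 0.        ]), 'eye': array([ 0.46230168, -0.00455337,  1.60429058]), 'rotation': array([[ 0.00383437,  0.9961115 , -0.08801805],
       [-0.99993107,  0.00284245, -0.01139201],
       [-0.01109752,  0.08805566,  0.99605374]])}
```

View pics/scene0.png

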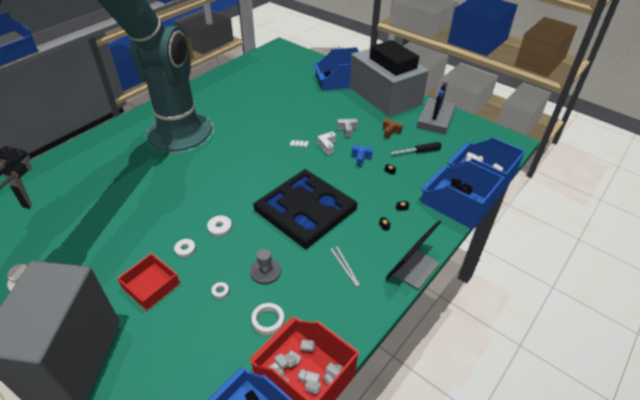

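View pics/top0.png

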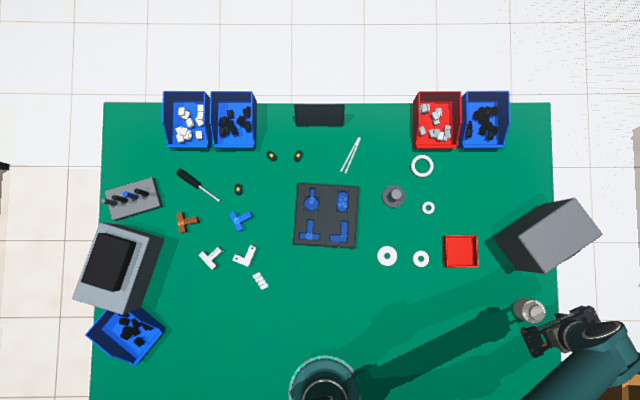

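```bash
cat > h.py <<'E'
from station import env, effector, solver, viewer, workorder, search_frame, tip_of
import cv2,numpy as np
def cloud(n):
    im,d=viewer.read_camera(n); c=viewer.camera_info(n)
    v,u=np.mgrid[0:400,0:640].astype(np.float64)
    p=cv2.undistortPoints(np.stack([u.ravel(),v.ravel()],1)[:,None],c['intrinsics'],c['dist_coeffs'])[:,0]
    z=d.ravel().astype(float)
    P=np.stack([p[:,0]*z,-p[:,1]*z,-z],1)@c['rotation'].T+c['eye']
    P[z<=0]=np.nan
    return im,P.reshape(400,640,3)
def px(n,X):
    c=viewer.camera_info(n); q=(np.atleast_2d(X)-c['eye'])@c['rotation']
    q=q*[1,-1,-1]
    return cv2.projectPoints(q.astype(float),np.zeros(3),np.zeros(3),c['intrinsics'],c['dist_coeffs'])[0][:,0]
E
python3 - <<'E'
from h import *
im,P=cloud("top"); np.savez('c0.npz',im=im,P=P)
b=im[:,:,::-1]
a=cv2.resize(b[140:300,165:325],(560,560),interpolation=cv2.INTER_CUBIC)
cv2.imwrite('pics/zl.png',a)
a=cv2.resize(b[140:340,290:560],(756,560),interpolation=cv2.INTER_CUBIC)
cv2.imwrite('pics/zr.png',a)
im2,P2=cloud("scene"); np.savez('s0.npz',im=im2,P=P2)
cv2.imwrite('pics/zs.png',cv2.resize(im2[100:350,120:480,::-1],(792,550),interpolation=cv2.INTER_CUBIC))
for n in ["bracket_mid","tee_mid","housing_mid","dial_mid","bracket_slot","tee_slot","housing_slot","dial_slot","cap_mid","spindle_seat","collar_large_mid","collar_medium_mid","collar_small_mid","scrap_bin","foam"]:
    for c in ("top","scene"):
        print(n,c,[(np.round(r['at'],3).tolist(),round(r['score'],2)) for r in tip_of(c,n)[:3]])
print(env.sense()['t'])
E
```

```text
bracket_mid top [([0.443, 0.243, 0.018], 0.64), ([0.662, 0.421, -0.0], 0.22)]
bracket_mid scene [([0.442, 0.243, 0.015], 0.66)]
tee_mid top [([0.548, 0.441, 0.016], 0.74), ([0.556, 0.262, 0.017], 0.5), ([0.44, 0.363, 0.021], 0.46)]
tee_mid scene [([0.549, 0.444, 0.016], 0.73), ([0.44, 0.364, 0.014], 0.6), ([0.554, 0.267, 0.015], 0.59)]
housing_mid top [([0.764, 0.092, -0.003], 0.61), ([0.524, 0.052, 0.034], 0.29)]
housing_mid scene []
dial_mid top []
dial_mid scene []
bracket_slot top [([0.52, -0.063, 0.032], 0.62)]
bracket_slot scene [([0.522, -0.058, 0.031], 0.88)]
tee_slot top [([0.526, 0.05, 0.03], 0.7), ([0.441, 0.363, 0.02], 0.46)]
tee_slot scene [([0.524, 0.05, 0.036], 0.8), ([0.663, 0.423, -0.002], 0.73), ([0.605, 0.048, 0.032], 0.67)]
housing_slot top [([0.611, -0.054, 0.034], 0.72), ([0.771, 0.177, -0.001], 0.22)]
housing_slot scene [([0.612, -0.056, 0.028], 0.72), ([0.732, -0.315, -0.0], 0.62), ([0.52, -0.06, 0.029], 0.21)]
dial_slot top [([0.604, 0.044, 0.032], 0.83)]
dial_slot scene [([0.606, 0.046, 0.033], 0.66), ([0.518, -0.056, 0.028], 0.31)]
cap_mid top [([0.631, -0.232, 0.056], 0.54)]
cap_mid scene [([0.633, -0.228, 0.053], 0.65)]
spindle_seat top [([0.63, -0.225, 0.006], 0.74), ([0.664, 0.419, 0.001], 0.31)]
spindle_seat scene [([0.63, -0.224, 0.01], 0.86)]
collar_large_mid top [([0.434, -0.202, 0.005], 0.69)]
collar_large_mid scene [([0.435, -0.204, 0.005], 0.81)]
collar_medium_mid top [([0.429, -0.306, 0.006], 0.46)]
collar_medium_mid scene [([0.426, -0.31, 0.009], 0.77), ([0.733, -0.312, 0.0], 0.74)]
collar_small_mid top [([0.595, -0.34, 0.006], 0.4)]
collar_small_mid scene [([0.594, -0.339, 0.007], 0.63)]
scrap_bin top [([0.452, -0.433, 0.004], 0.86), ([0.656, 0.29, 0.002], 0.73)]
scrap_bin scene [([0.453, -0.44, -0.001], 0.64)]
foam top [([0.566, 0.003, -0.0], 0.78)]
foam scene [([0.572, -0.004, 0.004], 0.62), ([0.44, 0.363, 0.013], 0.25)]
1.7
```

View pics/zl.png

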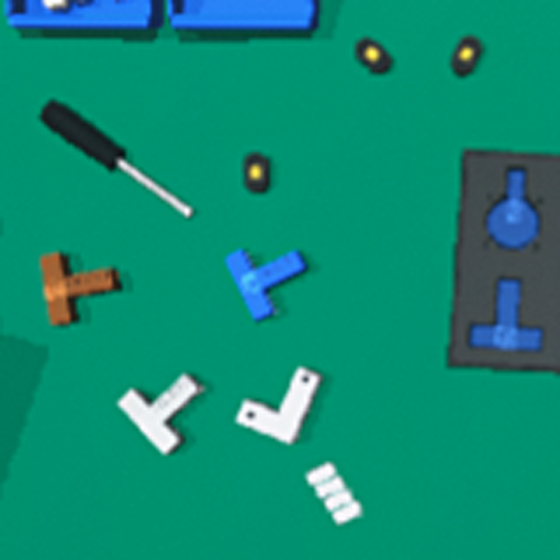

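View pics/zr.png

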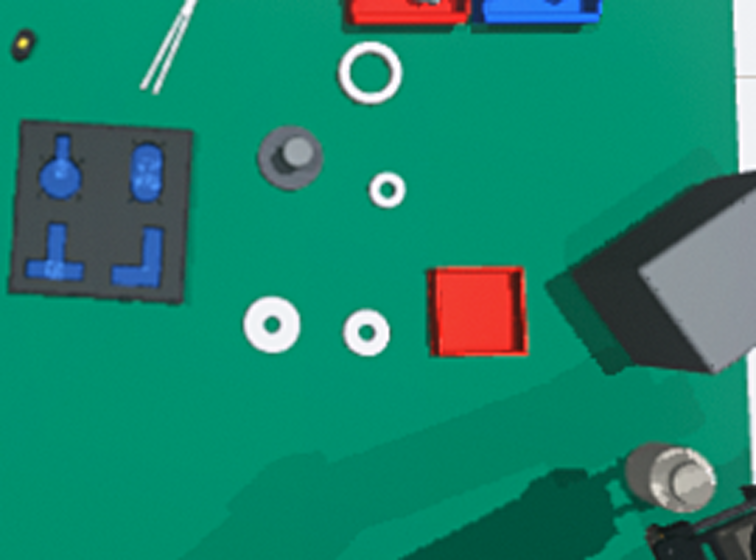

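View pics/zs.png

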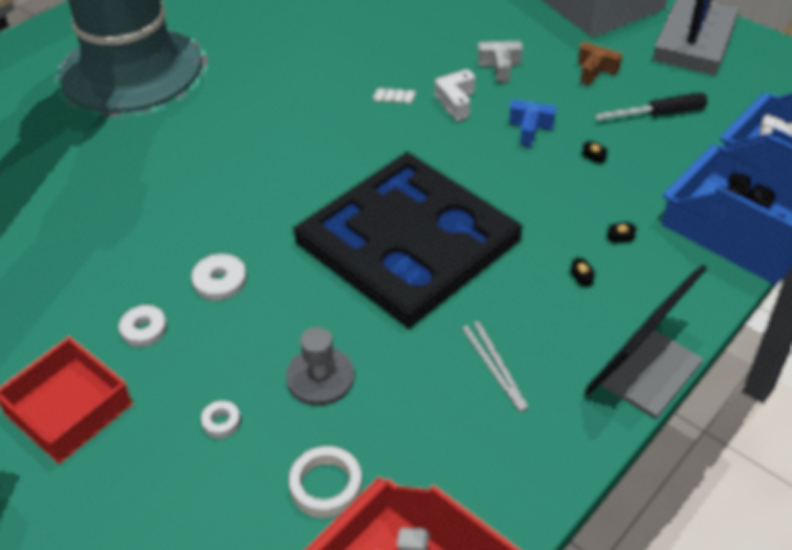

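```bash
cat > fit.py <<'E'
from h import *
from scipy.optimize import least_squares, minimize
from shapely import geometry as g
E
cat > fit.py <<'E'
from h import *
from scipy.optimize import minimize
L=np.array([[-41,-10],[25,-10],[25,10],[-21,10],[-21,44],[-41,44]])/1e3
T=np.array([[-36,-32],[-18,-32],[-18,-9],[26,-9],[26,9],[-18,9],[-18,32],[-36,32]])/1e3
def disc(d,n=40):
    a=np.arange(n)*2*np.pi/n; return np.stack([np.cos(a),np.sin(a)],1)*d/2
def pose(poly,p):
    c,s=np.cos(p[2]),np.sin(p[2]); return poly@np.array([[c,s],[-s,c]])+p[:2]
def sil(cam,poly,p,z0,z1,SS=8,roi=None):
    # silhouette of prism, anti-aliased, in roi (u0,v0,u1,v1)
    q=pose(poly,p); u0,v0,u1,v1=roi
    im=np.zeros(((v1-v0)*SS,(u1-u0)*SS),np.uint8)
    def pr(z): return (px(cam,np.c_[q,np.full(len(q),z)])-[u0,v0]+0.5)*SS-0.5
    a,b=pr(z0),pr(z1)
    f=lambda x: np.round(x*16).astype(np.int32)
    for k in (a,b): cv2.fillPoly(im,[f(k)],255,shift=4)
    for i in range(len(q)):
        j=(i+1)%len(q); cv2.fillConvexPoly(im,f(np.array([a[i],a[j],b[j],b[i]])),255,shift=4)
    return cv2.resize(im,(u1-u0,v1-v0),interpolation=cv2.INTER_AREA)/255.
def fit(imgs,masks_fn,poly,p0,z0,z1,pad=0.07,sym=False):
    """imgs: {cam:im}. masks_fn(roi image)->soft mask 0..1"""
    data=[]
    for cam,im in imgs.items():
        c=px(cam,np.array([[p0[0]+a,p0[1]+b,z] for a in(-pad,pad) for b in(-pad,pad) for z in(z0,z1)]))
        u0,v0=np.floor(c.min(0)).astype(int); u1,v1=np.ceil(c.max(0)).astype(int)
        u0,v0=max(u0,0),max(v0,0);u1,v1=min(u1,640),min(v1,400)
        data.append((cam,(u0,v0,u1,v1),masks_fn(im[v0:v1,u0:u1].astype(float))))
    def cost(x):
        p=np.array([x[0]/1e3,x[1]/1e3,x[2]/30]) if not sym else np.array([x[0]/1e3,x[1]/1e3,0])
        return sum(((sil(c,poly,p,z0,z1,roi=r)-m)**2).sum() for c,r,m in data)
    x0=[p0[0]*1e3,p0[1]*1e3]+([] if sym else [p0[2]*30])
    n=len(x0); best=None
    for _ in range(2):
        r=minimize(cost,x0,method='Nelder-Mead',options=dict(initial_simplex=np.vstack([x0]+[np.array(x0)+4*np.eye(n)[i] for i in range(n)]),xatol=.03,fatol=1e-3,maxiter=300)); x0=r.x
    x=r.x; return np.array([x[0]/1e3,x[1]/1e3,0 if sym else x[2]/30]),r.fun,data
def notgreen(lo=0.1,hi=0.75):
    # soft mask white vs green: use red channel
    def f(a):
        bg=np.median(a[:,:,0]); fg=np.percentile(a[:,:,0],97)
        return np.clip((a[:,:,0]-bg)/(fg-bg),0,1)
    return f
def blue(a):
    k=a[:,:,2]-a[:,:,0]; bg=np.percentile(k,30); fg=np.percentile(k,95)
    return np.clip((k-bg)/(fg-bg),0,1)
E
cat > m.py <<'E'
from fit import *
def imgs():
    return {c:viewer.read_camera(c)[0] for c in("top","scene")}
def each(I,*a,**k):
    for c in I:
        p,f,_=fit({c:I[c]},*a,**k); print('  ',c,np.round(p,4),round(f,1))
    p,f,_=fit(I,*a,**k); print('  both',np.round(p,4),round(f,1)); return p
E
python3 - <<'E'
from m import *
I=imgs()
for n,po,p0,h,w,sym in [("bracket",L,(.44,.24),.032,notgreen(),0),("tee",T,(.44,.363),.032,notgreen(),0)]:
    best=[]
    for k in range(8):
        p,f,_=fit({"top":I["top"]},w,po,(*p0,k*np.pi/4),0,h); best.append((f,p))
    best.sort(key=lambda b:b[0]); print(n,[(round(f,1),np.round(p,3)) for f,p in best[:3]])
    each(I,w,po,best[0][1],0,h)
for n,d,p0 in [("L",.064,(.434,-.203)),("M",.052,(.428,-.308)),("S",.040,(.595,-.34))]:
    print(n); each(I,notgreen(),disc(d),p0,0,.014,pad=.05,sym=True)
E
```

```text
Traceback (most recent call last):
  File "fit.py", line 34, in fit
    r=minimize(cost,x0,method='Nelder-Mead',options=dict(initial_simplex=np.vstack([x0]+[np.array(x0)+4*np.eye(n)[i] for i in range(n)]),xatol=.03,fatol=1e-3,maxiter=300)); x0=r.x
  File "fit.py", line 30, in cost
    return sum(((sil(c,poly,p,z0,z1,roi=r)-m)**2).sum() for c,r,m in data)
  File "fit.py", line 30, in <genexpr>
    return sum(((sil(c,poly,p,z0,z1,roi=r)-m)**2).sum() for c,r,m in data)
                 ~~~^^^^^^^^^^^^^^^^^^^^^^
  File "fit.py", line 14, in sil
    a,b=pr(z0),pr(z1)
               ~~^^^^
  File "fit.py", line 13, in pr
    def pr(z): return (px(cam,np.c_[q,np.full(len(q),z)])-[u0,v0]+0.5)*SS-0.5
                       ~~^^^^^^^^^^^^^^^^^^^^^^^^^^^^^^^^
  File "h.py", line 12, in px
    c=viewer.camera_info(n); q=(np.atleast_2d(X)-c['eye'])@c['rotation']
ValueError: time passes only in moves, steps and waits
```

```bash
cp /dev/null x; sed -i 's/^def px/_ci={}\ndef ci(n):\n    if n not in _ci: _ci[n]=viewer.camera_info(n)\n    return _ci[n]\ndef px/; s/c=viewer.camera_info(n)/c=ci(n)/' h.py
cat > m0.py <<'E'
from m import *
I=imgs()
for n,po,p0,h,w,sym in [("bracket",L,(.44,.24),.032,notgreen(),0),("tee",T,(.44,.363),.032,notgreen(),0)]:
    best=[]
    for k in range(8):
        p,f,_=fit({"top":I["top"]},w,po,(*p0,k*np.pi/4),0,h); best.append((f,p))
    best.sort(key=lambda b:b[0]); print(n,[(round(f,1),np.round(p,3)) for f,p in best[:3]])
    each(I,w,po,best[0][1],0,h)
for n,d,p0 in [("L",.064,(.434,-.203)),("M",.052,(.428,-.308)),("S",.040,(.595,-.34))]:
    print(n); each(I,notgreen(),disc(d),p0,0,.014,pad=.05,sym=True)
E
time python3 m0.py
```

```text
bracket [(np.float64(22.8), array([ 0.441,  0.245, -0.384])), (np.float64(22.8), array([0.441, 0.245, 5.902])), (np.float64(22.8), array([0.441, 0.245, 5.899]))]
   top [ 0.441   0.2451 -0.384 ] 22.8
   scene [ 0.4361  0.2507 -0.3903] 130.3
  both [ 0.4402  0.2457 -0.3911] 167.4
tee [(np.float64(33.4), array([ 0.437,  0.364, -0.821])), (np.float64(33.4), array([0.437, 0.364, 5.464])), (np.float64(33.4), array([0.437, 0.364, 5.464]))]
   top [ 0.4369  0.3635 -0.8206] 33.4
   scene [ 0.4337  0.3679 -0.8765] 228.6
  both [ 0.4364  0.3636 -0.8355] 275.3
L
   top [ 0.4349 -0.202   0.    ] 23.1
   scene [ 0.4304 -0.1979  0.    ] 56.9
  both [ 0.4336 -0.2004  0.    ] 97.4
M
   top [ 0.4262 -0.3116  0.    ] 22.7
   scene [ 0.4224 -0.3087  0.    ] 135.0
  both [ 0.4247 -0.3102  0.    ] 173.1
S
   top [ 0.5932 -0.3382  0.    ] 21.6
   scene [ 0.5896 -0.3356  0.    ] 31.9
  both [ 0.5912 -0.3367  0.    ] 64.8
real	0m8.499s
user	0m6.525s
sys	0m0.164s
```

```bash
cat >> fit.py <<'E'
def ratio(a):
    k=a[:,:,0]/np.maximum(a[:,:,1],5); bg=np.median(k); return np.clip((k-bg)/(0.95-bg),0,1)
E
cat > m1.py <<'E'
from m import *
I=imgs()
for w in (ratio,):
  for n,po,p0,h in [("bracket",L,(.44,.245,-.39),.032),("tee",T,(.437,.364,-.83),.032)]:
    print(n);each(I,w,po,p0,0,h)
  for n,d,p0 in [("L",.064,(.434,-.203)),("M",.052,(.428,-.308)),("S",.040,(.595,-.34))]:
    print(n); each(I,w,disc(d),p0,0,.014,pad=.045,sym=True)
for n,po,p0 in [("Bs",L,(.522,-.06,0)),("Ts",T,(.524,.05,0))]:
    print(n)
    po2=po*1.0
    best=[]
    for k in range(4):
        p,f,d=fit({"top":I["top"]},blue,po,(*p0[:2],k*np.pi/2),.0235,.0235,pad=.05); best.append((f,p))
    best.sort(key=lambda b:b[0]); print([(round(f,1),np.round(p,3)) for f,p in best[:2]])
    each(I,blue,po,best[0][1],.0235,.0235,pad=.05)
E
python3 m1.py
python3 - <<'E'
from h import *
z=np.load('c0.npz'); P=z['P'];im=z['im']
for nm,c in [("cap",(.63,-.228)),("foam",(.566,0)),("br",(.44,.245)),("L",(.434,-.2)),("bin",(.452,-.435)),("bench",(.3,.1))]:
    r=np.hypot(P[:,:,0]-c[0],P[:,:,1]-c[1]); Z=P[:,:,2][r<.03]; print(nm,np.round(np.nanpercentile(Z,[2,25,50,75,98]),4))
E
```

```text
bracket
   top [ 0.4407  0.2444 -0.3912] 26.8
   scene [ 0.4382  0.2481 -0.3781] 260.6
  both [ 0.4409  0.245  -0.38  ] 296.5
tee
   top [ 0.4371  0.3626 -0.8142] 28.2
   scene [ 0.4339  0.3666 -0.8208] 288.9
  both [ 0.4368  0.363  -0.821 ] 325.1
L
   top [ 0.435  -0.2015  0.    ] 23.7
   scene [ 0.4324 -0.1992  0.    ] 18.9
  both [ 0.4338 -0.2004  0.    ] 53.6
M
   top [ 0.4266 -0.3115  0.    ] 20.6
   scene [ 0.4234 -0.3089  0.    ] 111.3
  both [ 0.4248 -0.3099  0.    ] 143.2
S
   top [ 0.5931 -0.3379  0.    ] 17.8
   scene [ 0.5904 -0.3361  0.    ] 14.0
  both [ 0.5914 -0.3367  0.    ] 39.0
Bs
[(np.float64(33.7), array([ 0.521, -0.062,  6.236])), (np.float64(33.8), array([ 0.52 , -0.062, -0.056]))]
   top [ 0.5207 -0.0616  6.2359] 54.0
   scene [ 0.5165 -0.0579  6.2262] 277.0
  both [ 0.5186 -0.0601  6.2241] 350.5
Ts
[(np.float64(7.8), array([0.524, 0.05 , 6.219])), (np.float64(7.8), array([ 0.524,  0.05 , -0.057]))]
   top [0.5238 0.0504 6.2186] 7.7
   scene [0.5207 0.0547 6.2217] 252.3
  both [0.5227 0.0519 6.2324] 277.7
cap [0.0038 0.0089 0.0132 0.0681 0.0755]
foam [0.0259 0.0308 0.0332 0.0354 0.0406]
br [-0.0065  0.0002  0.0073  0.0321  0.0386]
L [-0.003   0.0098  0.0132  0.0161  0.0207]
bin [-0.0023  0.0018  0.0039  0.0064  0.0112]
bench [-0.0059 -0.0016  0.0008  0.0034  0.0082]
```

```bash
cat >> fit.py <<'E'
L2=np.array([[-43,-12],[27,-12],[27,12],[-19,12],[-19,46],[-43,46]])/1e3
T2=np.array([[-38,-34],[-16,-34],[-16,-11],[28,-11],[28,11],[-16,11],[-16,34],[-38,34]])/1e3
def blue2(a):
    k=a[:,:,2]-a[:,:,0]; return np.clip((k-15)/(np.percentile(k,90)-15),0,1)
E
python3 - <<'E'
from m import *
I=imgs()
for n,po,p0 in [("Bs",L2,(.521,-.062,-.05)),("Ts",T2,(.524,.05,-.05))]:
    print(n); each(I,blue2,po,p0,.028,.028,pad=.055)
print("base"); each(I,ratio,disc(.076),(.63,-.228),0,.010,pad=.05,sym=True)
for c in("top","scene"):
    im,P=cloud(c)
    for nm,q,rr,lo,hi in [("cap",(.63,-.228),.03,.062,.085),("bin",(.452,-.435),.07,.031,.06),("foam",(.566,0),.16,.025,.05)]:
        m=(np.hypot(P[:,:,0]-q[0],P[:,:,1]-q[1])<rr)&(P[:,:,2]>lo)&(P[:,:,2]<hi)
        X=P[m]; r=cv2.minAreaRect((X[:,:2]*1e3).astype(np.float32)); print(c,nm,m.sum(),np.round(X.mean(0),4),np.round((X[:,:2].max(0)+X[:,:2].min(0))/2,4),r)
E
```

```text
Bs
   top [ 0.5206 -0.0612 -0.0392] 114.9
   scene [ 0.5204 -0.0613 -0.0588] 661.2
  both [ 0.52   -0.0611 -0.0505] 775.7
Ts
   top [ 0.5237  0.0502 -0.0557] 55.5
   scene [ 0.5237  0.0508 -0.0784] 524.7
  both [ 0.5238  0.0508 -0.0738] 581.7
base
   top [ 0.6312 -0.2255  0.    ] 3.4
   scene [ 0.6275 -0.2222  0.    ] 101.7
  both [ 0.6294 -0.2239  0.    ] 127.4
top cap 86 [ 0.6318 -0.2262  0.0705] [ 0.6315 -0.2261] ((631.6822509765625, -226.38247680664062), (32.44715881347656, 30.043794631958008), 84.08267974853516)
top bin 175 [ 0.4509 -0.4346  0.0393] [ 0.4495 -0.4354] ((449.6180419921875, -435.317138671875), (98.83929443359375, 101.54261016845703), 0.44457560777664185)
top foam 3195 [ 0.5682 -0.0009  0.0323] [ 0.5678 -0.0018] ((567.8375244140625, -0.860809326171875), (203.19053649902344, 203.224365234375), 86.40609741210938)
scene cap 158 [ 0.6341 -0.2265  0.0708] [ 0.6318 -0.2247] ((632.05224609375, -225.52786254882812), (31.08197593688965, 36.4964599609375), 42.248435974121094)
scene bin 492 [ 0.4537 -0.4361  0.0383] [ 0.4531 -0.435 ] ((453.2059631347656, -434.9840393066406), (104.37548065185547, 100.6346435546875), 1.0719808340072632)
scene foam 3826 [ 0.5726 -0.0082  0.0328] [ 0.5676 -0.0013] ((566.7139282226562, -1.2331924438476562), (207.97036743164062, 207.21319580078125), 86.21739196777344)
```

```bash
cat >> h.py <<'E'
def R(a): return np.array([[np.sin(a),0,np.cos(a)],[-np.cos(a),0,np.sin(a)],[0,-1,0]])
def st(m=''):
    s=env.sense(); print(m,'t%.1f'%s['t'],np.round(s['ee_pos'],4),'w%.4f'%s['gripper_width'],'F',np.round(s['wrist_force'],1)); return s
def ang():
    r=env.sense()['tcp_rot']; return np.arctan2(r[1,2],r[0,2])
E
python3 - <<'E'
from h import *
for nm,p in [("cap",(.6315,-.226)),("bin",(.451,-.435)),("L",(.435,-.2015)),("B",(.4407,.2445)),("T",(.437,.363)),("Bs",(.5206,-.0612))]:
    out=[]
    for k in range(-6,6):
        q=solver.inverse_kinematics(np.array([*p,.1]),R(k*np.pi/6)); out.append((k*30, None if q is None else round(float(np.asarray(q)[6]),1), None if q is None else round(float(np.asarray(q)[0]),2)))
    print(nm,out)
E
```

```text
cap [(-180, -2.7, 0.12), (-150, -2.2, 0.19), (-120, -1.8, 0.27), (-90, -1.3, 0.35), (-60, -0.9, 0.41), (-30, -0.4, 0.48), (0, 0.1, 0.55), (30, 0.6, 0.61), (60, 1.0, 0.67), (90, 1.5, 0.72), (120, 1.7, 1.04), (150, 2.2, 1.04)]
bin [(-180, -2.2, 0.47), (-150, -1.8, 0.55), (-120, -1.3, 0.63), (-90, -0.9, 0.71), (-60, -0.4, 0.78), (-30, 0.1, 0.85), (0, 0.5, 0.92), (30, 1.0, 1.0), (60, 1.5, 1.07), (90, 1.9, 1.15), (120, 2.0, 1.51), (150, -2.7, 0.39)]
L [(-180, -2.7, 0.21), (-150, -2.2, 0.3), (-120, -1.7, 0.38), (-90, -1.3, 0.48), (-60, -0.8, 0.57), (-30, -0.3, 0.65), (0, 0.1, 0.73), (30, 0.6, 0.79), (60, 1.1, 0.84), (90, 1.6, 0.92), (120, 1.6, 1.34), (150, 2.2, 1.34)]
B [(-180, 1.7, 0.37), (-150, 2.3, 0.37), (-120, -2.3, -1.11), (-90, -2.6, 0.09), (-60, -2.1, 0.05), (-30, -1.6, 0.17), (0, -1.3, 0.3), (30, -0.8, 0.31), (60, -0.2, 0.28), (90, 0.3, 0.27), (120, 1.0, 0.13), (150, 1.2, 0.37)]
T [(-180, 1.6, 0.12), (-150, 2.1, 0.12), (-120, -2.4, -1.26), (-90, -2.9, -0.08), (-60, -2.3, -0.11), (-30, -1.7, -0.23), (0, -1.2, -0.16), (30, -0.7, -0.14), (60, -0.2, -0.12), (90, 0.3, -0.06), (120, 0.7, 0.03), (150, 1.2, 0.03)]
Bs [(-180, -2.2, -0.87), (-150, -2.6, 0.08), (-120, -2.1, 0.16), (-90, -1.7, 0.26), (-60, -1.2, 0.34), (-30, -0.7, 0.42), (0, -0.2, 0.48), (30, 0.2, 0.55), (60, 0.7, 0.58), (90, 1.2, 0.6), (120, 1.3, 0.98), (150, 1.9, 0.98)]
```

```bash
cat > s1.py <<'E'
from h import *
a=np.radians(-45)
c=(.6315,-.226)
env.reach(np.array([*c,.16]),R(a)); st('above')
env.movel(np.array([*c,.055]),R(a)); st('at')
effector.grasp(20); st('grip')
env.movel(np.array([*c,.15]),R(a)); st('up')
env.reach(np.array([.451,-.435,.13]),R(a)); st('bin')
env.movel(np.array([.451,-.435,.047]),R(a)); st('low')
effector.release(); env.pause(.3); st('rel')
env.movel(np.array([.451,-.435,.15]),R(a)); st('end')
E
python3 s1.py
```

```text
above t4.1 [ 0.6308 -0.2281  0.1601] w0.0917 F [-0.3  0.2 -0.2]
at t5.0 [ 0.6323 -0.2263  0.0559] w0.0919 F [ 0.8 -0.3  1. ]
grip t5.9 [ 0.6315 -0.226   0.055 ] w0.0328 F [-0.3  0.5 -0.4]
up t6.7 [ 0.6308 -0.2259  0.1491] w0.0330 F [-0.3  0.2  0.1]
bin t7.8 [ 0.4528 -0.4333  0.13  ] w0.0332 F [ 0.2 -0.7  0.1]
low t8.4 [ 0.452  -0.4349  0.0476] w0.0333 F [-0.  -0.3 -0.2]
rel t9.7 [ 0.451 -0.435  0.047] w0.0920 F [ 0.1 -0.1  0.5]
end t10.6 [ 0.4504 -0.4346  0.1491] w0.0919 F [-0.1 -0.9 -1. ]
```

```bash
cat > s2.py <<'E'
from h import *
from m import *
c=(.434,-.201)
for d in (-90,0):
    a=np.radians(d)
    env.reach(np.array([*c,.1]),R(a))
    env.movel(np.array([*c,.004]),R(a),rate=.1); s=st('at'); 
    effector.grasp(10); s=st('grip %d'%d); effector.release()
    env.movel(np.array([*c,.1]),R(a)); st()
env.goto_joints(np.array([1.124, 0.468, -0.012, 1.603, 0.006, 1.071, -0.056])); st('home')
I=imgs()
for k in I: cv2.imwrite(f'pics/{k}1.png',I[k][:,:,::-1])
each(I,ratio,disc(.064),(.434,-.201),0,.014,pad=.045,sym=True)
E
python3 s2.py
```

```text
at t12.7 [ 0.4344 -0.2012  0.0045] w0.0918 F [-0.1  0.7  0.5]
grip -90 t13.2 [ 0.4341 -0.2011  0.0042] w0.0634 F [-0.1  0.4  3.8]
 t14.6 [ 0.4335 -0.2008  0.0994] w0.0921 F [-0.2  0.4 -0.1]
at t16.9 [ 0.4344 -0.2012  0.0045] w0.0921 F [ 0.5  0.4 -0.5]
grip 0 t17.5 [ 0.4343 -0.2011  0.0043] w0.0637 F [0.5 0.6 2.1]
 t18.9 [ 0.4334 -0.2009  0.0995] w0.0918 F [ 0.4 -0.1 -0.9]
home t20.5 [ 0.2574 -0.596   0.2136] w0.0925 F [ 0.1  0.4 -0.5]
   top [ 0.4333 -0.201   0.    ] 23.6
   scene [ 0.4304 -0.1984  0.    ] 12.9
  both [ 0.4321 -0.2     0.    ] 47.7
```

View pics/top1.png

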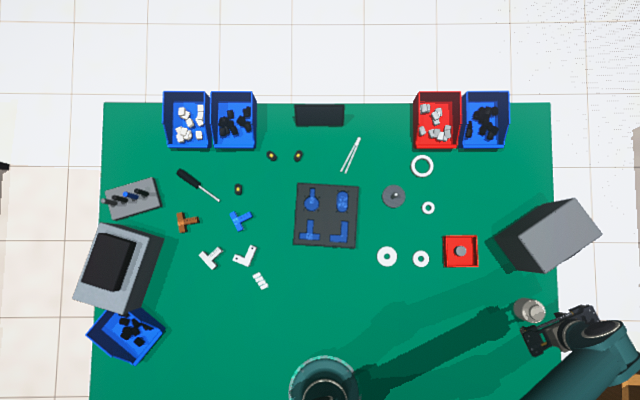

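```bash
cat >> h.py <<'E'
SP=np.array([.6318,-.2257])
def pick(c,d,z,sq=25,zh=.13):
    a=np.radians(d)
    env.reach(np.array([*c,zh]),R(a)); env.movel(np.array([*c,z]),R(a),rate=.12)
    effector.grasp(sq); s=st('grip'); env.movel(np.array([*c,zh]),R(a)); return st('lift')
def down(c,a,z0,z1,step=.008,lim=8,rate=.06):
    f0=env.sense()['wrist_force'][2]; z=z0
    while z>z1+1e-6:
        z=max(z-step,z1); env.movel(np.array([*c,z]),R(a),rate=rate); f=env.sense()['wrist_force'][2]-f0
        if abs(f)>lim: print('contact',z,f); return z
    return z
def spindle(d,tip,rel=True):
    a=np.radians(d)
    env.reach(np.array([*SP,.13]),R(a)); st('over')
    z=down(SP,a,.13,.075,step=.055); z=down(SP,a,z,tip); s=st('down')
    return z
def letgo(c,d,z=.13):
    effector.release(); env.pause(.2); env.movel(np.array([*c,z]),R(np.radians(d))); st('released')
E
python3 - <<'E'
from h import *
pick((.4343,-.2011),-45,.004)
z=spindle(-45,.0145)
if z<.016: letgo(SP,-45)
E
```

```text
grip t24.0 [ 0.4345 -0.2012  0.0043] w0.0641 F [-0.4 -0.2  3.9]
lift t25.0 [ 0.4336 -0.2009  0.1292] w0.0637 F [-0.7 -0.2 -0.4]
over t25.8 [ 0.6301 -0.2255  0.1287] w0.0633 F [-0.5  0.1 -1. ]
down t29.1 [ 0.6318 -0.2256  0.0144] w0.0636 F [-0.6  0.5  0.4]
released t30.8 [ 0.631  -0.2256  0.129 ] w0.0921 F [-0.2  0.1 -0.7]
```

```bash
python3 - <<'E'
from m import *
a=0
env.reach(np.array([.5,-.05,.25]),R(0))
I=imgs()
for k in I: cv2.imwrite(f'pics/{k}2.png',I[k][:,:,::-1])
for n,d,p0 in [("M",.052,(.427,-.311)),("S",.040,(.593,-.338))]:
    print(n); each(I,ratio,disc(d),p0,0,.014,pad=.04,sym=True)
print("Lon"); each(I,ratio,disc(.064),SP,.010,.024,pad=.05,sym=True)
E
```

```text
M
   top [ 0.4265 -0.3111  0.    ] 20.9
   scene [ 0.4233 -0.3089  0.    ] 62.3
  both [ 0.4249 -0.3099  0.    ] 94.2
S
   top [ 0.593  -0.3379  0.    ] 17.8
   scene [ 0.5905 -0.3361  0.    ] 14.1
  both [ 0.5914 -0.3369  0.    ] 39.1
Lon
   top [ 0.6294 -0.2234  0.    ] 77.7
   scene [ 0.636  -0.2286  0.    ] 121.7
  both [ 0.6322 -0.2267  0.    ] 203.8
```

View pics/scene2.png

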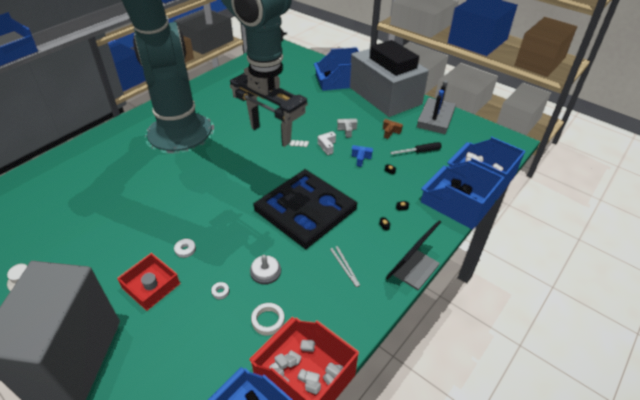

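```bash
python3 - <<'E'
from h import *
pick((.4272,-.3113),0,.005)
z=spindle(0,.0295)
if z<.031: letgo(SP,0)
E
python3 - <<'E'
from m import *
env.reach(np.array([.5,-.05,.25]),R(0))
I=imgs()
for k in I: cv2.imwrite(f'pics/{k}3.png',cv2.resize(I[k][130:330,180:500,::-1],(800,500)))
print('S'); each(I,ratio,disc(.04),(.593,-.338),0,.014,pad=.04,sym=True)
E
```

```text
grip t34.9 [ 0.4272 -0.3113  0.0051] w0.0507 F [-0.   0.1  1. ]
lift t35.9 [ 0.4265 -0.311   0.1292] w0.0504 F [ 0.3  0.2 -0.9]
over t36.8 [ 0.6301 -0.2272  0.1291] w0.0504 F [-0.1  0.4 -0.2]
down t39.5 [ 0.6317 -0.2257  0.0293] w0.0509 F [-0.1 -0.1 -0.6]
released t41.3 [ 0.6311 -0.2257  0.1291] w0.0917 F [ 0.3  0.3 -0.7]
S
   top [ 0.593 -0.338  0.   ] 17.8
   scene [ 0.5905 -0.3361  0.    ] 14.1
  both [ 0.5914 -0.3369  0.    ] 39.1
```

View pics/scene3.png

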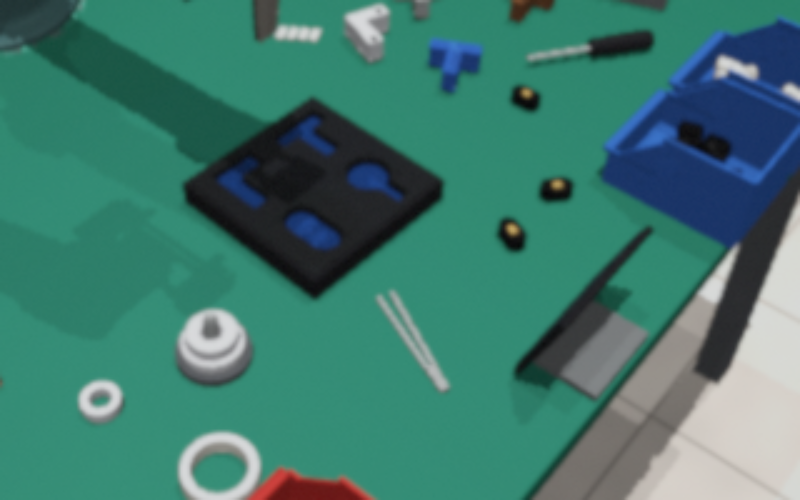

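```bash
python3 - <<'E'
from h import *
pick((.5937,-.338),0,.004)
z=spindle(0,.0428)
if z<.045: letgo(SP,0)
E
python3 - <<'E'
from m import *
env.reach(np.array([.42,-.15,.25]),R(0)); st()
I=imgs()
for k in I: cv2.imwrite(f'pics/{k}4.png',cv2.resize(I[k][100:300,180:500,::-1],(800,500)))
for n,po,p0,h in [("bracket",L,(.4407,.244,-.39),.032),("tee",T,(.437,.3626,-.82),.032)]:
    print(n); each(I,ratio,po,p0,0,h)
    print(fit({'top':I['top']},notgreen(),po,p0,0,h)[:2])
for n,po,p0 in [("Bs",L2,(.521,-.062,-.05)),("Ts",T2,(.524,.05,-.05))]:
    print(n,fit({"top":I["top"]},blue2,po,p0,.028,.028,pad=.055)[:2])
E
```

```text
grip t45.6 [ 0.5937 -0.338   0.004 ] w0.0394 F [-1.1  0.7  0.9]
lift t46.6 [ 0.5929 -0.3377  0.1289] w0.0386 F [-0.7 -0.6 -0.9]
over t47.2 [ 0.6316 -0.2242  0.1289] w0.0393 F [ 0.1 -0.3  0.1]
down t49.6 [ 0.6318 -0.2257  0.0429] w0.0389 F [-0.   0.7 -0.4]
released t51.5 [ 0.6311 -0.2256  0.1292] w0.0922 F [-0.5  0.1  0.2]
 t52.5 [ 0.4207 -0.1504  0.2497] w0.0920 F [ 0.  -0.5  0.6]
bracket
   top [ 0.4412  0.2442 -0.3783] 26.8
   scene [ 0.4384  0.2482 -0.3791] 241.7
  both [ 0.4407  0.2451 -0.3857] 278.2
(array([ 0.44098897,  0.24520578, -0.38192124]), np.float64(22.84850157894122))
tee
   top [ 0.4371  0.3626 -0.8145] 28.2
   scene [ 0.4339  0.3664 -0.8249] 290.4
  both [ 0.4366  0.3629 -0.8159] 326.9
(array([ 0.4370309 ,  0.36338339, -0.80708228]), np.float64(33.26932380795455))
Bs (array([ 0.52005611, -0.06108987, -0.05640342]), np.float64(83.99064422337563))
Ts (array([ 0.52379515,  0.05017185, -0.04336989]), np.float64(54.977400979984026))
```

View pics/scene4.png

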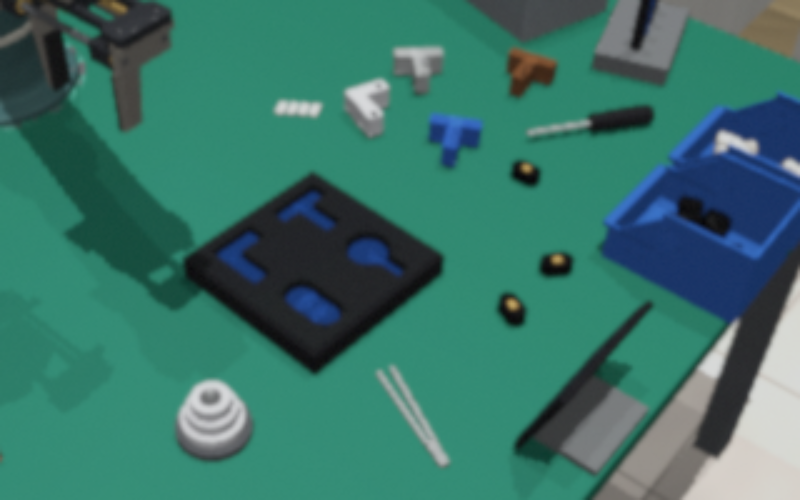

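View pics/top4.png

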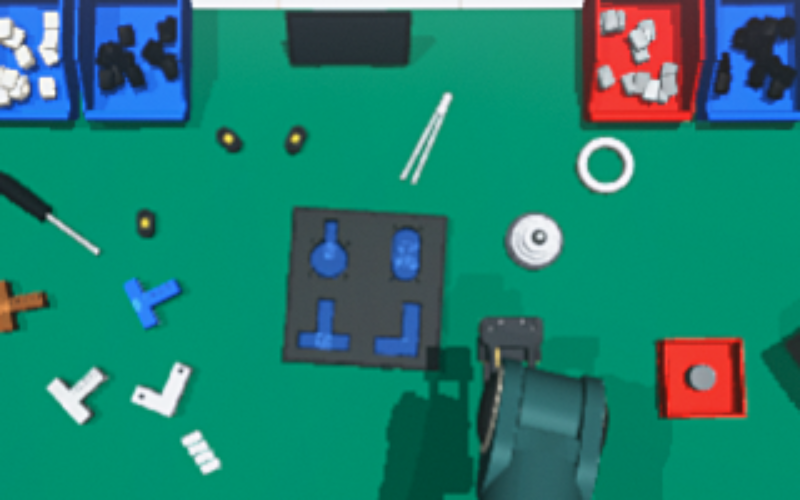

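```bash
cat > s5.py <<'E'
from h import *
import sys
def place(pc,pang,sc,sang,sq=40):
    a=pang+np.pi/2
    env.reach(np.array([*pc,.13]),R(a)); env.movel(np.array([*pc,.0215]),R(a),rate=.1)
    effector.grasp(sq); s=st('grip'); env.movel(np.array([*pc,.13]),R(a)); st('lift')
    b=sang+np.pi/2
    env.reach(np.array([*sc,.12]),R(b)); s=st('over')
    if s['gripper_width']<.012: print('LOST'); return
    z=down(sc,b,.12,.058,step=.062); z=down(sc,b,z,.047,step=.003,lim=5,rate=.04); st('in'); return z
if __name__=='__main__':
    place((.4418,.2447),-.382,(.5210,-.0611),-.055)
E
python3 s5.py
```

```text
grip t56.4 [0.4418 0.2446 0.0215] w0.0196 F [-0.3 -0.   0.6]
lift t57.3 [0.4414 0.2441 0.1292] w0.0197 F [ 0.7  0.  -0.9]
over t58.5 [ 0.5209 -0.0595  0.1199] w0.0196 F [ 0.4 -0.2 -1.6]
in t60.6 [ 0.5209 -0.0611  0.0469] w0.0192 F [-0.7  0.7 -0.8]
```

```bash
cat > press.py <<'E'
from h import *
def press(c,ang,z0,z1=.0332,lim=16):
    b=ang+np.pi/2; z=z0
    while z>z1:
        z=max(z-.002,z1); env.movel(np.array([*c,z]),R(b),rate=.03); s=st('z%.4f'%z)
        if abs(s['wrist_force'][2])>lim: break
    return z
E
python3 - <<'E'
from press import *
im,_=viewer.read_camera('scene'); cv2.imwrite('pics/s5.png',cv2.resize(im[100:300,180:500,::-1],(800,500)))
press((.5210,-.0611),-.055,.047)
E
```

```text
z0.0450 t61.0 [ 0.5213 -0.061   0.0451] w0.0192 F [ 0.3  0.2 -0.4]
z0.0430 t61.2 [ 0.5213 -0.0611  0.0434] w0.0193 F [-0.8  0.7  4.1]
z0.0410 t61.5 [ 0.5213 -0.0611  0.0413] w0.0195 F [-0.7 -0.8  5.9]
z0.0390 t61.7 [ 0.5213 -0.0611  0.0393] w0.0194 F [-1.1  0.   4.4]
z0.0370 t62.0 [ 0.5213 -0.0611  0.0372] w0.0195 F [-0.6 -0.7  4.5]
z0.0350 t62.2 [ 0.5213 -0.061   0.0352] w0.0192 F [-0.2  0.3  4.4]
z0.0332 t62.5 [ 0.5213 -0.0611  0.0334] w0.0197 F [ 0.8 -0.2  5.8]
```

View pics/s5.png

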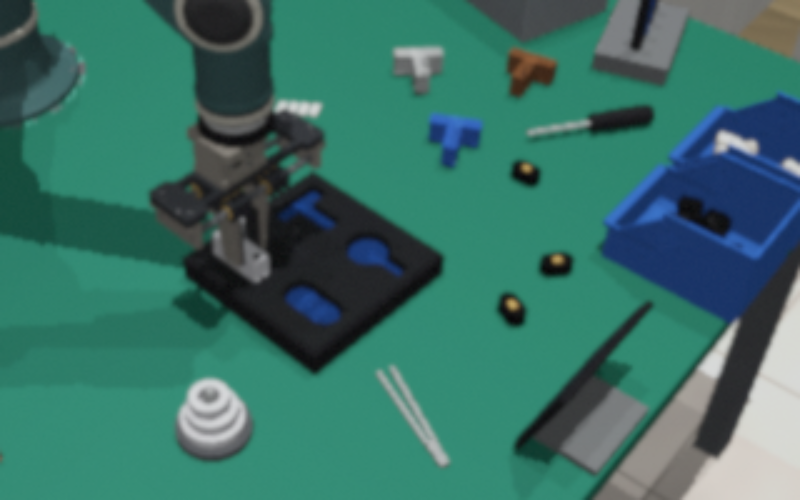

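```bash
cat >> press.py <<'E'
def top(c,ang,off=(0,0),zs=.062,zmin=.0425,lim=18):
    b=ang+np.pi/2; co,s_=np.cos(ang),np.sin(ang)
    c=np.array(c)+[co*off[0]-s_*off[1],s_*off[0]+co*off[1]]
    effector.release(); env.pause(.1); env.movel(np.array([*env.sense()['ee_pos'][:2],.075]),R(b))
    effector.grasp(40); env.movel(np.array([*c,zs]),R(b),rate=.1); z=zs
    while z>zmin:
        z=max(z-.002,zmin); env.movel(np.array([*c,z]),R(b),rate=.03); s=st('top z%.4f'%z)
        if s['wrist_force'][2]>lim: break
    env.movel(np.array([*c,.10]),R(b))
E
python3 - <<'E'
from press import *
top((.5210,-.0611),-.055,off=(-.012,.008),zs=.056)
E
```

```text
top z0.0540 t66.1 [ 0.5098 -0.0526  0.0542] w0.0002 F [ 0.1 -0.2 -0.2]
top z0.0520 t66.3 [ 0.5095 -0.0525  0.0519] w0.0005 F [0.3 0.4 0.9]
top z0.0500 t66.6 [ 0.5094 -0.0524  0.0499] w0.0002 F [-0.1 -0.   0.3]
top z0.0480 t66.8 [ 0.5094 -0.0525  0.0479] w0.0004 F [-0.1  0.6  0. ]
top z0.0460 t67.1 [ 0.5094 -0.0525  0.0459] w0.0002 F [ 0.5  0.2 -0.7]
top z0.0440 t67.3 [ 0.5098 -0.0524  0.0444] w0.0002 F [-0.4  0.2  5.4]
top z0.0425 t67.6 [ 0.5099 -0.0523  0.0442] w0.0002 F [-5.  -0.4 18.9]
```

```bash
python3 - <<'E'
from m import *
effector.release()
env.reach(np.array([.42,-.15,.25]),R(0)); st()
I=imgs()
for k in I: cv2.imwrite(f'pics/{k}6.png',cv2.resize(I[k][100:300,180:500,::-1],(800,500)))
print(fit({'top':I['top']},ratio,T,(.437,.3626,-.82),0,.032)[:2])
print(fit({'top':I['top']},notgreen(),T,(.437,.3626,-.82),0,.032)[:2])
print(fit({'top':I['top']},notgreen(),L,(.521,-.061,-.055),.032,.044)[:2])
E
```

```text
t70.3 [ 0.4199 -0.1498  0.2497] w0.0922 F [ 0.4  0.1 -0.2]
(array([ 0.43713496,  0.36266795, -0.81304972]), np.float64(2.1087381886585974))
(array([ 0.4370309 ,  0.36338339, -0.80708228]), np.float64(12.998031761724295))
(array([ 0.52143343, -0.06117295, -0.04587771]), np.float64(5.393779383731552))
```

View pics/top6.png

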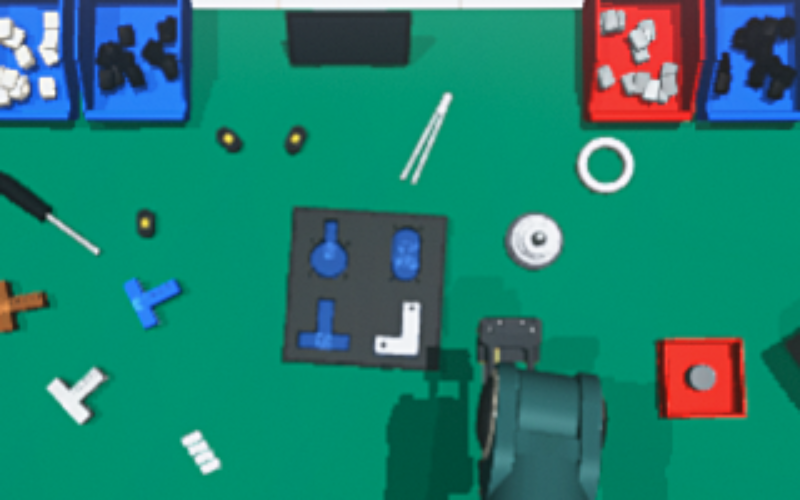

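```bash
python3 - <<'E'
from s5 import *
from press import *
c=(.5245,.0503)
z=place((.4378,.3630),-.812,c,-.055)
if z is not None and z<.048: press(c,-.055,z)
E
```

```text
grip t74.7 [0.4377 0.3629 0.0215] w0.0176 F [-0.2  0.  -0.2]
lift t75.6 [0.4376 0.3623 0.1291] w0.0177 F [ 0.4  0.3 -1.8]
over t76.8 [0.5242 0.0515 0.1199] w0.0179 F [ 0.2  1.  -1.5]
in t79.0 [0.5244 0.0502 0.0469] w0.0176 F [-1.2  0.6 -1.1]
z0.0450 t79.2 [0.5244 0.0503 0.0449] w0.0176 F [-0.5 -0.9 -2.5]
z0.0430 t79.5 [0.5246 0.0504 0.0433] w0.0172 F [-1.3 -0.2  2.1]
z0.0410 t79.7 [0.5246 0.0504 0.0414] w0.0176 F [-1.3 -0.5  5. ]
z0.0390 t80.0 [0.5246 0.0504 0.0393] w0.0172 F [-1.1  0.1  4.6]
z0.0370 t80.2 [0.5246 0.0503 0.0372] w0.0177 F [-0.8 -0.8  4.9]
z0.0350 t80.5 [0.5246 0.0503 0.0352] w0.0173 F [-0.9 -0.8  4.9]
z0.0332 t80.7 [0.5246 0.0503 0.0334] w0.0174 F [-1.2 -1.1  5.1]
```

```bash
python3 - <<'E'
from press import *
from m import *
top((.5245,.0503),-.055,off=(-.012,0),zs=.050)
effector.release()
env.goto_joints(np.array([1.124, 0.468, -0.012, 1.603, 0.006, 1.071, -0.056])); st('home')
I=imgs()
for k in I: cv2.imwrite(f'pics/{k}7.png',cv2.resize(I[k][100:300,180:500,::-1],(800,500)))
for k in I: cv2.imwrite(f'pics/{k}7f.png',I[k][:,:,::-1])
print(fit({'top':I['top']},notgreen(),L,(.521,-.061,-.055),.032,.044)[:2])
print(fit({'top':I['top']},notgreen(),T,(.5245,.0503,-.055),.032,.044)[:2])
for c in("top","scene"):
    P=cloud(c)[1]
    for nm,q,r,lo in [("S top",(.6312,-.2257),.017,.03),("br",(.521,-.061),.008,.02),("br short",(.491,-.03),.007,.02),("tee",(.5245,.0503),.008,.02),("tee bar",(.498,.05),.008,.02),("cap",(.451,-.435),.03,.008)]:
        m=(np.hypot(P[:,:,0]-q[0],P[:,:,1]-q[1])<r)&(P[:,:,2]>lo); print(c,nm,m.sum(),np.round(np.median(P[m],0),4))
E
```

```text
top z0.0480 t84.4 [0.5128 0.051  0.0482] w0.0005 F [ 0.  -0.8 -0.1]
top z0.0460 t84.7 [0.5125 0.0509 0.046 ] w0.0003 F [ 0.3  0.2 -0.3]
top z0.0440 t84.9 [0.5128 0.0511 0.0444] w0.0004 F [-1.3 -0.9  4.6]
top z0.0425 t85.2 [0.5129 0.0512 0.0442] w0.0006 F [-4.  -2.3 18.3]
home t89.6 [ 0.2569 -0.5965  0.2135] w0.0919 F [-0.6 -0.6  0.2]
(array([ 0.52135261, -0.06109573, -0.03975344]), np.float64(5.447932253456081))
(array([ 0.52572661,  0.05029915, -0.05394033]), np.float64(11.997554610863954))
top S top 80 [ 0.6313 -0.2254  0.0526]
top br 18 [ 0.5211 -0.061   0.0459]
top br short 15 [ 0.4905 -0.0292  0.0455]
top tee 19 [0.5255 0.0512 0.0445]
top tee bar 18 [0.4981 0.0513 0.0445]
top cap 119 [ 0.451  -0.4324  0.0311]
scene S top 155 [ 0.6353 -0.2278  0.0534]
scene br 21 [ 0.5216 -0.0617  0.0471]
scene br short 13 [ 0.492  -0.0293  0.0465]
scene tee 18 [0.5239 0.0473 0.0454]
scene tee bar 15 [0.4966 0.0523 0.0472]
scene cap 233 [ 0.4599 -0.4381  0.031 ]
```

View pics/top7f.png

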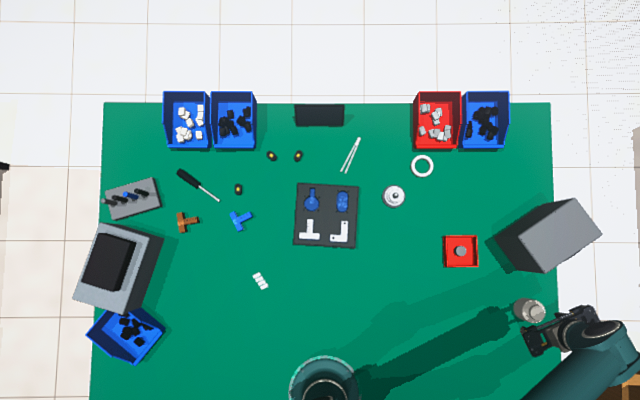

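View pics/scene7.png

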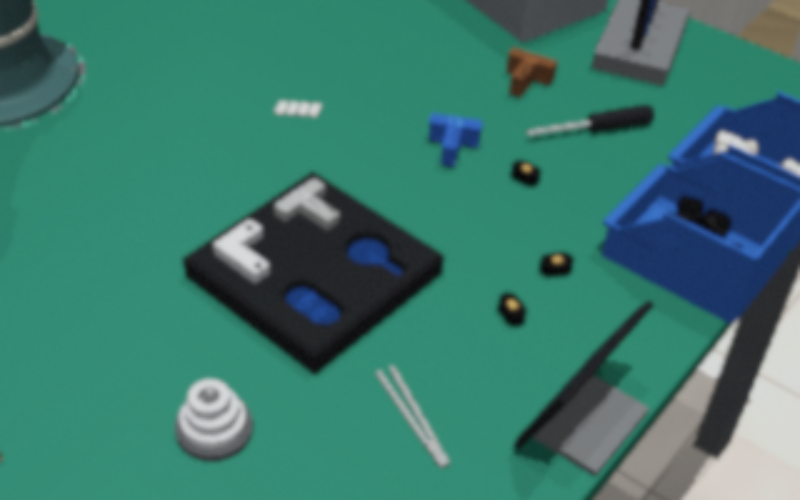

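View pics/top2.png

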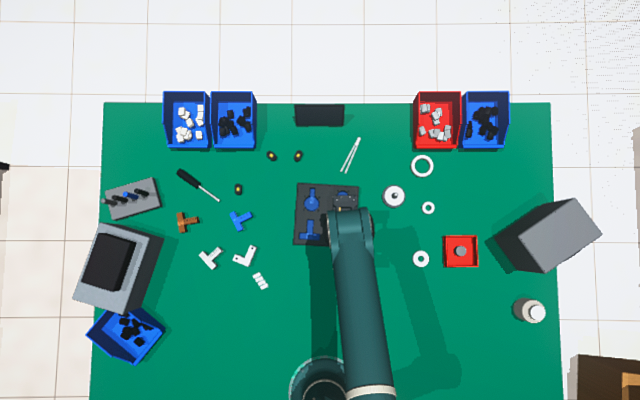

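No dial or housing shows anywhere on the bench, including the right side that the arm hid at the start; the light cylinder at (530,310) is neither. The cap is in the bin at (460,251).

```bash
python3 - <<'E'
from h import *
workorder.finish_job(); st()
E
```

```text
the job is handed in; nothing more can be done
the job is handed in; nothing more can be done
```

I finished the repack and handed it in at about 90 s on the robot's clock.

- **Cap and collars:** the cap is in the bin. The large, medium and small collars are stacked on the post; the small collar's top reads 52.6 mm from the top camera, against 52 mm expected.
- **Bracket and tee:** both were inserted and pressed until they stopped hard at about 18 N. Their tops are at 44 mm, which is fully home. They sit within about 1–2 mm and 0.02 rad of their cutouts.
- **Absent parts:** I saw no housing or dial on the bench, including the area the arm hid at the start, so I left those two cutouts empty. The network did report a housing at 0.61, but at the position of one of the small modules.
- **Left alone:** the tools, tape, modules and the blue and brown tees look where they were at the start.

Three checks disagreed:

- The scene camera reads up to 4 mm off the top camera in places. I relied on the top camera after checking it against a large collar that the gripper had centred, which matched to about 1 mm.
- The automatic fit of the large collar on the post differed by about 8 mm between the cameras, so I confirmed that one from the pictures instead.
- The force during the press itself read about 5 N rather than 9–12 N, which is why I pushed each part again from the top to confirm it was fully down.

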